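# Open the sprung tray of the spares unit

### The job

The sprung tray of the spares unit is wanted open, but a rocker arm has been left lying in its way. With the fingers, push the rocker arm along the shelf, without lifting it, until all of it is well clear of the tray's way; then press the red button on top of the unit once and let go, so that the button pops up and the tray springs out. See that the tray is fully out and stays out, with the button left standing up, and leave the insulator and the washers where they are.

Things in the scene. Friction and masses are not known exactly. Their poses are not given: they have to be found in the camera images.
- spares_unit: Grey sheet-steel case fixed to the shelf, 190 mm deep (x), 140 mm wide (y), 104 mm high; foot flanges 3 mm thick reach 92 mm either side of its middle. Origin: centre of its underside, on the shelf; its x points from the tray front to the back, its y to the left as one looks at the tray front. Its front is the face x = -95 mm; the tray lies low in this face and comes out to -x, over the shelf.
- tray (a joint): How far the steel tray stands out of the case, in m: 0 shut, 0.075 fully out (rests against its stop, pushed by its spring with about 2.7 N). Once unlatched it comes out by itself, damped, in about 1 s. It sweeps the shelf in front of the case: 132 mm wide (66 mm either side of the unit's middle), 6 to 62 mm above the shelf, its foremost edge at unit x = -106 mm shut and -181 mm fully out.
- tray_front (a point): Middle of the top edge of the tray's front plate (132 mm wide, 56 mm high), 62 mm above the shelf; it moves with the tray.
- release_button (a joint): Height of the red button relative to its latched position, in m, growing upwards: 0 latched down (tray bolted; so at the start), -0.005 pressed to its stop, +0.0135 popped up (tray free). Push-push latch: from 0, press it about 3 mm or more further down (2 to 4 N; the stop comes at 5 mm) and let it go: it rises to +0.0135 under its spring, and its bolt frees the tray when it has risen about 8 mm. Pressing it down again would latch it down at 0 again.
- button_top (a point): Centre of the flat top of the red round button, 28 mm in diameter, on the top panel of the unit, 55 mm in front of the unit's centre and in its middle. Latched, it is 116 mm above the shelf and 9 mm above the 42 mm bezel round it; popped up, 129.5 mm above the shelf. It is pressed straight down.
- rocker: Cast aluminium rocker arm, 124 mm long, 0.2 to 0.4 kg, lying on its side loose on the shelf in front of the tray. Origin: on the axis of its pivot boss (39 mm in outer diameter, 34 mm high, bore upright), on the underside; about the centre of mass. Its x runs along the arm towards the adjuster end, z is up. The arms either side are 16 to 18 mm wide and 22 mm high.
- rocker_adjuster_end (a point): Centre of the round eye (24 mm in diameter, 24 mm high) at the adjuster end, 50 mm from the boss axis along the rocker's +x, 12 mm above its underside. The adjusting screw crosses it and stands out 24 mm either side.
- rocker_valve_end (a point): Centre of the round eye (22 mm in diameter, 24 mm high) at the valve end, 50 mm from the boss axis along the rocker's -x, 12 mm above its underside.
- insulator: White ceramic spark insulator standing upright by the unit, 68 mm high, base 28 mm in diameter, 60 g. Origin: centre of its underside. To be left alone.
- washer_a: Bronze thrust washer lying flat by the unit, 54 mm outside, 30 mm bore, 5 mm thick. Origin: centre of its underside. To be left alone.
- washer_b: Second bronze thrust washer, the same size, lying flat by the unit. To be left alone.
Mind the look-alikes: they are no part of the job. Of the things that look like the rocker, the smaller one is meant. Of the things that look like the spares_unit, take the one that is nearest to the robot's base at the start.

How it is judged:
By the outcome, as a careful person would: the job done as asked, in the order asked, and still so for the second after the job is handed in, with the robot touching nothing.
It also fails if it takes over 48 s, if anything falls off the work surface, if the arm or the gripper's body presses on something with over 40 N, if the wrist force passes 120 N, or if a joint passes its speed limit or range.

### The arm

A 6-joint arm with a two-finger parallel gripper is mounted at the origin on the work surface. World frame = base frame: x ahead of the robot, y to its left, z up, the work surface at z = 0. Lengths are in m, angles in rad, forces in N, time in s.
With the tool pointing down it reaches from about 0.375 to 0.9 m from the base axis. Payload 3.1 kg.
Tool frame: the origin (TCP) lies at the very end of the fingers, on their centre line; the grasp point (between the pads) lies robot.grasp_offset behind it (robot.grasp_offset is the distance from the TCP to the grasp point, in m); z points along the fingers, y is the direction in which the jaws open and shut (so a half turn about z gives the same grasp; the last joint's range is limited). The gripper opens to 87 mm and grips with 3 to 60 N. Pads are 19 mm wide; open, the fingers measure 117 mm over their backs; the gripper's body (75 mm by 190 mm) begins 51 mm behind the grasp point.
Start: joints at [-1.526, 0.527, 1.433, -0, 1.181, -0.178], TCP at [0.139, -0.609, 0.223] pointing down, gripper open.
Joint ranges: [-3.08, 3.08], [-0.75, 2.2], [0.22, 2.44], [-1.43, 4.57], [0, 2.65], [-2.85, 2.85]. Speed limits (rad/s): [2.79, 2.79, 3.14, 3.14, 3.14, 3.14].

### API

Orientations are given as a unit quaternion [x, y, z, w].
In Python, from rig import robot gives the robot as it stands.
- The arm moves only by the tool drive_tool, never from a script. Its argument "targets" is one flat list of numbers, 6 for each row, row after row: the shift along the tool's x, y, z in cm, then the turn, a rotation vector about the tool's x, y, z in degrees. A call has 1 to 12 rows; each row is the pose to reach, as a shift and turn from the pose commanded when the call began, along the tool's axes at that moment; what a row does not reach only later rows make up. A row lasts 1/12 s, in which the tool goes at most 41.7 mm and 7.16 degrees, less where a joint would pass 70% of its speed; a pose out of reach is approached as far as the arm can. A call with a gripper value outside its range is refused whole. "grip" is the gripper command: -1 is fully open, 1 is shut, values between are in proportion, set as the call begins (left out, the last holds). The fingers move at their own pace and stop on an object; "squeeze" is the grip in N (left out, the last holds). Time passes only in rows, so rows that repeat a pose let the fingers close. It gives the time, the measured TCP pose, the force and the opening at its end, in the units of the state.
- robot.get_obs(): the state, without advancing time (a new reading comes with each control period).
- robot.camera(name): name is "side" or "top"; returns (picture, depth): 480x640x3 uint8, red, green, blue; 480x640 float32, m along the optical axis (not along the pixel's ray), 0 where there is no reading.
- robot.calibration(name): a dict with "mtx" (3x3 intrinsics, pixels), "distortion" ([k1, k2, p1, p2, k3] as OpenCV has them; the pictures are not rectified), "R" (3x3) and "t" (3): a world point X has camera coordinates R X + t. Camera axes: x right, y down, z forward; pixel columns grow to the right and rows downward; lengths in m; the calibration is good to about 2 mm. A picture is of the moment at which its call begins. calibration takes no time and is no camera call.
- robot.hand_in(): hands the job in, once; it reports no verdict.
The state is a dict: "time": time; "q": joint angles; "joint_velocities": joint speeds; "joint_torque": joint torques, N m; "position": TCP position; "tool_rot": TCP orientation; "ft_force": force on the tool from outside, world axes, zero at the start; "moment": the same for the moment, N m; "grip_width": finger opening in m.
Only numpy, scipy, OpenCV 4.12 (cv2) and the standard library are available. Lean on these libraries where they do the work, as an engineer would, in place of code of your own. Each camera call takes 0.05 s, during which the arm holds its last target.

## Working session

There is one attempt and no reset: what is moved stays moved. The work goes in short steps, Python scripts to look and compute and a tool call to move; the robot and the scene stay as the last step left them, time stands still between calls to the robot, and variables do not carry over. Pictures are saved under pics/ and viewed, and the job is handed in when it is done.

Besides the shell and the picture viewer there is one more tool, called as name(argument=value, ...), one argument or row to a line, values as JSON. drive_tool: Moves the arm, as the interface text tells. Its arguments: {"type":"object","properties":{"targets":{"type":"array","items":{"type":"number"}},"grip":{"type":"number"},"squeeze":{"type":"number"}},"required":["targets"]}

```bash
mkdir -p pics; ls
cat > h.py <<'E'
import numpy as np, cv2
from rig import robot
def snap(n,f):
    im,d=robot.camera(n); cv2.imwrite(f'pics/{f}.png',im[:,:,::-1]); np.savez(f'pics/{f}.npz',im=im,d=d); return im,d
def cast(n,px,z):
    c=robot.calibration(n); K=np.array(c['mtx']);D=np.array(c['distortion'],float);R=np.array(c['R']);t=np.array(c['t'])
    p=cv2.undistortPoints(np.array(px,float).reshape(-1,1,2),K,D).reshape(-1,2)
    r=np.c_[p,np.ones(len(p))]@R; o=-R.T@t
    s=(np.broadcast_to(z,len(p))-o[2])/r[:,2]; return o+r*s[:,None]
def cloud(n,d):
    c=robot.calibration(n); K=np.array(c['mtx']);D=np.array(c['distortion'],float);R=np.array(c['R']);t=np.array(c['t'])
    v,u=np.mgrid[:480,:640]; p=cv2.undistortPoints(np.stack([u,v],-1).reshape(-1,1,2).astype(float),K,D).reshape(-1,2)
    X=np.c_[p,np.ones(len(p))]*d.reshape(-1,1); X=(X-t)@R; X[d.ravel()==0]=np.nan
    return X.reshape(480,640,3)
def proj(n,X):
    c=robot.calibration(n); R=np.array(c['R'])
    return cv2.projectPoints(np.array(X,float).reshape(-1,1,3),cv2.Rodrigues(R)[0],np.array(c['t'],float),np.array(c['mtx']),np.array(c['distortion'],float))[0].reshape(-1,2)
E
python3 -c "
from h import *
snap('top','t0');snap('side','s0');o=robot.get_obs();print(o, robot.grasp_offset)"
```

```text
pics
{'time': 0.1, 'q': array([-1.52550797e+00,  5.28361929e-01,  1.43379947e+00, -2.22450821e-05,
        1.18142012e+00, -1.78530281e-01]), 'joint_velocities': array([ 0.00118446, -0.00167322, -0.00179396, -0.00159298, -0.00056166,
        0.00081264]), 'joint_torque': array([ 2.16507301e-04, -4.40986204e+01, -1.77150947e+01,  6.35189423e-02,
        5.33880189e-02, -4.51941708e-05]), 'position': array([ 0.13869441, -0.60871943,  0.22166838]), 'tool_rot': array([ 9.93743720e-01,  1.11680032e-01,  5.59382408e-05, -9.92913369e-04]), 'ft_force': array([ 0.15305862,  1.66161203, -0.42401653]), 'moment': array([-0.03659507,  0.02310711, -0.01914446]), 'grip_width': 0.08707170199430897} 0.0187
```

View pics/t0.png

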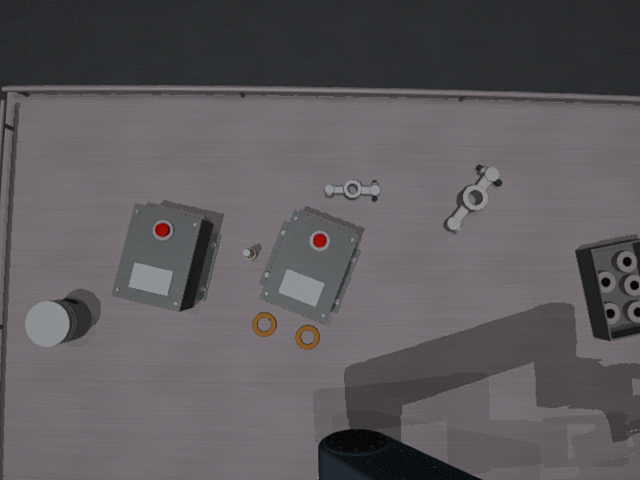

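View pics/s0.png

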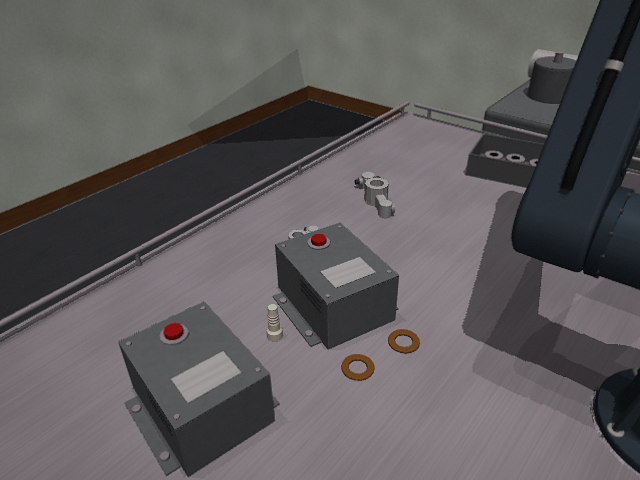

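The top view shows two units, with buttons at (162,230) and (320,240). The small rocker is at (352,189) in front of the second unit and a larger look-alike is at (474,198). The insulator is at (249,253), and the washers are at (264,324) and (308,337).

```bash
python3 -c "
from h import *
np.set_printoptions(precision=4,suppress=True)
z=np.load('pics/t0.npz');im,d=z['im'],z['d'];C=cloud('top',d)
c=robot.calibration('top');R=np.array(c['R']);print('cam',-R.T@np.array(c['t']),R)
hsv=cv2.cvtColor(im,cv2.COLOR_RGB2HSV)
red=(((hsv[...,0]<6)|(hsv[...,0]>174))&(hsv[...,1]>180)&(hsv[...,2]>100)).astype(np.uint8)
n,l,s,ce=cv2.connectedComponentsWithStats(red)
for i in range(1,n):
  if s[i,4]>50: print('red',ce[i],s[i,4],cast('top',ce[i],.116), np.nanmedian(C[l==i],0))
zz=C[...,2]
m=((zz>.095)&(zz<.112)).astype(np.uint8)
n,l,s,ce=cv2.connectedComponentsWithStats(m)
for i in range(1,n):
  if s[i,4]>1000:
    P=C[l==i][:,:2].astype(np.float32); r=cv2.minAreaRect(P); print('top',ce[i],s[i,4],r, cv2.boxPoints(r).tolist())
g=((zz>.012)&(zz<.09)).astype(np.uint8)
for nm,(x0,x1,y0,y1) in dict(rk=(318,388,172,206),big=(440,505,160,238),ins=(238,260,242,264)).items():
  w=np.zeros_like(g);w[y0:y1,x0:x1]=g[y0:y1,x0:x1]
  P=C[w>0]; print(nm,len(P),P[:,2].max(),np.nanmedian(P,0),cv2.minAreaRect(P[:,:2].astype(np.float32)))
print('eyes',cast('top',[(330,190),(352.5,188.5),(375,189.5),(378,182),(376,198)],[.024,.034,.024,.012,.012]))
print('wash',cast('top',[(264,324),(308,337)],.005))
print('rail',cast('top',[(245,92),(350,94),(460,97),(600,100)],0.0))
print('ins',cast('top',[(249,253)],0.06))
o=robot.get_obs();print(proj('top',[o['position']]))
"; cd pics; python3 -c "
import cv2;a=cv2.imread('t0.png')[160:350,220:520];cv2.imwrite('t0c.png',cv2.resize(a,None,fx=2.6,fy=2.6,interpolation=cv2.INTER_CUBIC))"
```

```text
cam [0.5312 0.0795 0.9999] [[ 0.0098 -0.9998  0.0173]
 [-0.9979 -0.0109 -0.0642]
 [ 0.0644 -0.0167 -0.9978]]
red [161.25   229.4219] 128 [[0.6113 0.3831 0.116 ]] [0.6119 0.3826 0.117 ]
red [319.2061 240.0763] 131 [[0.5936 0.0712 0.116 ]] [0.5937 0.0715 0.117 ]
top [156.8893 258.1704] 6551 ((0.5578597784042358, 0.3948964774608612), (0.14188379049301147, 0.19087156653404236), 77.831298828125) [[0.44961440563201904, 0.3456655442714691], [0.6361973285675049, 0.3054315745830536], [0.6661051511764526, 0.4441274106502533], [0.4795222282409668, 0.4843613803386688]]
top [308.8866 266.7969] 6562 ((0.5434592962265015, 0.08980995416641235), (0.14080971479415894, 0.19164365530014038), 69.38004302978516) [[0.42898181080818176, 0.057660795748233795], [0.6083481311798096, -0.009829901158809662], [0.6579368114471436, 0.12195911258459091], [0.47857046127319336, 0.18944981694221497]]
rk 612 0.040044755504902024 [ 0.7119 -0.0059  0.0245] ((0.7086102962493896, -0.0010088197886943817), (0.04669184237718582, 0.11988998204469681), 6.561434745788574)
big 1306 0.05395839601902663 [ 0.698  -0.2681  0.0341] ((0.69206702709198, -0.2693279981613159), (0.06607766449451447, 0.1696648746728897), 56.69549560546875)
ins 134 0.07275051406251054 [0.5694 0.2178 0.0475] ((0.5698535442352295, 0.2189464122056961), (0.02036811225116253, 0.02696271240711212), 75.73080444335938)
eyes [[ 0.7105  0.0478  0.024 ]
 [ 0.7126 -0.0008  0.034 ]
 [ 0.713  -0.0512  0.024 ]
 [ 0.7322 -0.0595  0.012 ]
 [ 0.6962 -0.0551  0.012 ]]
wash [[0.4158 0.1892 0.005 ]
 [0.3883 0.0925 0.005 ]]
rail [[ 0.9393  0.2432  0.    ]
 [ 0.9382  0.003  -0.    ]
 [ 0.9369 -0.2517  0.    ]
 [ 0.9402 -0.5881 -0.    ]]
ins [[0.5689 0.217  0.06  ]]
[[697.4608 493.9816]]
```

View pics/t0c.png

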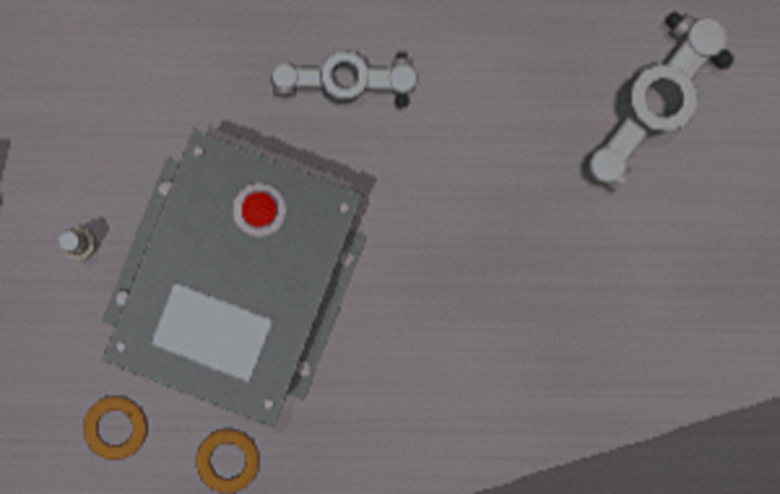

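```bash
cat >> h.py <<'E'
from scipy.spatial.transform import Rotation as Ro
def rel(p,yaw,tilt):
    "shift(cm)/turn(deg) from measured pose to p; tool x at yaw deg in world, leaning tilt deg (body toward tool x)"
    o=robot.get_obs(); A=Ro.from_quat(o['tool_rot'])
    B=Ro.from_euler('z',yaw,degrees=True)*Ro.from_matrix(np.diag([1,-1,-1.]))*Ro.from_euler('y',-tilt,degrees=True)
    return np.round(A.inv().apply(np.array(p)-o['position'])*100,2), np.round((A.inv()*B).as_rotvec(degrees=True),2)
E
python3 -c "
from h import *
print(rel([.675,-.0015,.15],-1.4*0,0),rel([.675,-.0015,.15],0,18))
z=np.load('pics/t0.npz');im,d=z['im'],z['d'];C=cloud('top',d)
w=C[165:210,315:392].reshape(-1,3); P=w[(w[:,2]>.026)]; print('boss',P.mean(0),P.min(0),P.max(0),len(P))
w=C[200:350,560:640].reshape(-1,3);print('bin top',np.nanmax(w[:,2]))
"
```

```text
(array([ 65.77, -47.29,   7.28]), array([-1.100e-01, -1.000e-02,  1.282e+01])) (array([ 65.77, -47.29,   7.28]), array([  1.9 , -17.93,  12.74]))
boss [0.71271083 0.00171481 0.0331453 ] [ 0.69377563 -0.05956149  0.02600185] [0.73179068 0.05883242 0.04004476] 228
bin top 0.06599925834511132
```

drive_tool(
  targets=[1, -0.7, 0, 0, 0, 1, 3, -2.2, 0, 0, 0, 2, 5.5, -4, 0, 0, 0, 4, 8.5, -6.1, 0, 0, 0, 6, 11.7, -8.4, 0, 0, 0, 8, 15, -10.8, 0, 0, 0, 10, 18.2, -13.1, 0, 0, 0, 12, 21.5, -15.5, 0, 0, 0, 12.8, 24.7, -17.8, 0, 0, 0, 12.8, 28, -20.1, 0, 0, 0, 12.8, 31.2, -22.5, 0, 0, 0, 12.8, 34.4, -24.8, 0, 0, 0, 12.8],
  grip=0,
)

```text
time: 1.1
position: [0.4198, -0.2892, 0.2223]
tool_rot: [1.0, 0.0, -0.0, -0.0]
ft_force: [1.9, -0.5, 0.8]
grip_width: 0.0437
```

```bash
python3 -c "
from h import *
print(rel([.675,-.001,.15],0,18),robot.get_obs()['grip_width'])"
```

```text
(array([ 25.53, -28.81,   7.24]), array([ -0.03, -17.97,   0.02])) 0.04369587980399518
```

drive_tool(
  targets=[2, -2.3, 0, 0, -1, 0, 4.5, -5.1, 0, 0, -3, 0, 7, -7.9, 0, 0, -5, 0, 9.5, -10.7, 0, 0, -8, 0, 12, -13.5, 0, 0, -11, 0, 14.5, -16.4, 1, 0, -14, 0, 17, -19.2, 2, 0, -16, 0, 19.5, -22, 3, 0, -18, 0, 22, -24.8, 4, 0, -18, 0, 24, -27.1, 5.5, 0, -18, 0, 25.2, -28.4, 7, 0, -18, 0, 25.6, -28.8, 7.2, 0, -18, 0],
)

```text
time: 2.1
position: [0.6746, 0.0003, 0.1463]
tool_rot: [0.987, 0.002, -0.159, -0.001]
ft_force: [-1.3, -0.8, 0.1]
grip_width: 0.0436
```

```bash
python3 -c "
from h import *
snap('top','t1');snap('side','s1')
print(rel([.675,-.001,.011],0,18),robot.get_obs())"
```

```text
(array([ 4.38, -0.13, 13.08]), array([0.03, 0.2 , 0.12])) {'time': 2.2, 'q': array([-0.14753217,  0.81871258,  1.08790697, -0.04647542,  1.54934957,
        1.42949219]), 'joint_velocities': array([-0.03818932, -0.04574473,  0.00864566, -0.01635253,  0.00537621,
       -0.00505933]), 'joint_torque': array([ 1.23395663e+00, -5.43829536e+01, -1.75421548e+01,  2.57800031e-02,
        9.56606492e-01,  1.65832828e-02]), 'position': array([ 0.67425018, -0.00232651,  0.14890977]), 'tool_rot': array([ 9.87412760e-01,  1.05384415e-03, -1.58161057e-01,  1.04955745e-04]), 'ft_force': array([-0.65460509, -0.40814189,  0.53916698]), 'moment': array([ 0.03487431, -0.17242141, -0.00716338]), 'grip_width': 0.04346580458857875}
```

View pics/t1.png

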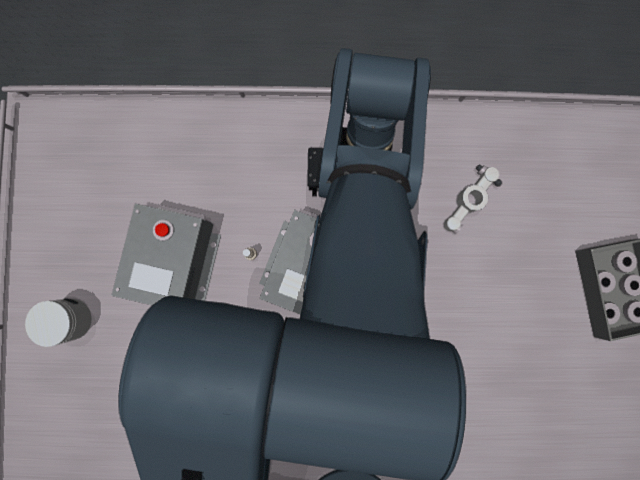

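View pics/s1.png

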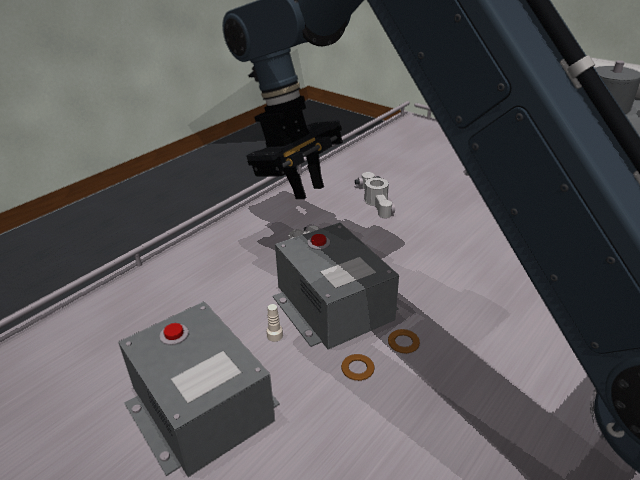

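drive_tool(
  targets=[0.4, 0, 1.2, 0, 0, 0, 0.9, -0.1, 2.7, 0, 0, 0, 1.4, -0.1, 4.2, 0, 0, 0, 1.9, -0.1, 5.7, 0, 0, 0, 2.4, -0.1, 7.2, 0, 0, 0, 2.9, -0.1, 8.7, 0, 0, 0, 3.3, -0.1, 9.9, 0, 0, 0, 3.6, -0.1, 10.8, 0, 0, 0, 3.9, -0.1, 11.6, 0, 0, 0, 4.1, -0.1, 12.3, 0, 0, 0, 4.2, -0.1, 12.7, 0, 0, 0, 4.3, -0.1, 12.9, 0, 0, 0],
)

```text
time: 3.2
position: [0.6758, -0.002, 0.014]
tool_rot: [0.988, 0.0, -0.157, 0.0]
ft_force: [-0.9, -0.3, -0.0]
grip_width: 0.0433
```

```bash
python3 -c "
from h import *
snap('side','s2')
print(rel([.76,-.001,.011],0,18),robot.get_obs()['position'],robot.get_obs()['ft_force'])"
```

```text
(array([ 8.09, -0.09, -2.32]), array([0.01, 0.03, 0.03])) [ 0.67591161 -0.00199691  0.01394843] [ 0.69744835 -0.987062   -0.62164706]
```

View pics/s2.png

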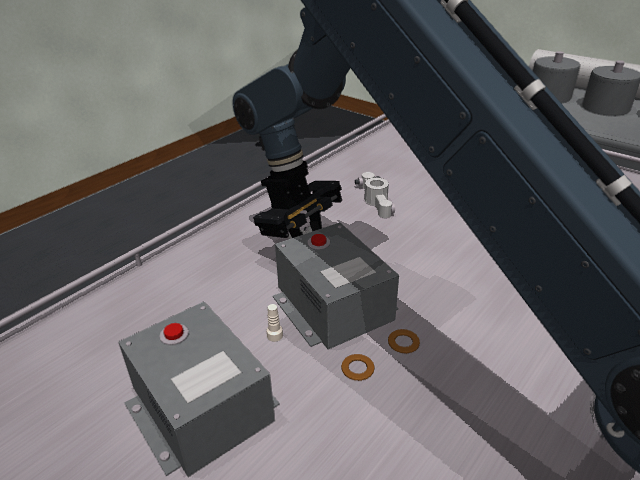

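drive_tool(
  targets=[0.1, 0, 0.3, 0, 0, 0, 0.4, 0, 0.25, 0, 0, 0, 0.8, 0, 0.1, 0, 0, 0, 1.2, 0, 0, 0, 0, 0, 1.6, 0, -0.2, 0, 0, 0, 2, 0, -0.3, 0, 0, 0, 2.4, 0, -0.4, 0, 0, 0, 2.8, 0, -0.6, 0, 0, 0, 3.2, 0, -0.7, 0, 0, 0, 3.6, 0, -0.8, 0, 0, 0, 4, 0, -1, 0, 0, 0, 4.4, 0, -1.1, 0, 0, 0],
)

```text
time: 4.25
position: [0.7221, -0.0021, 0.0114]
tool_rot: [0.988, 0.0, -0.156, 0.0]
ft_force: [-3.0, 0.2, 2.3]
grip_width: 0.0435
```

```bash
python3 -c "
from h import *
snap('side','s3')
print(rel([.765,-.001,.011],0,18),robot.get_obs()['position'],robot.get_obs()['ft_force'])"
```

```text
(array([ 4.03, -0.11, -1.26]), array([ 0.01, -0.11,  0.02])) [ 0.72280862 -0.00215204  0.0114111 ] [-2.28749032 -0.18499363  1.62701942]
```

View pics/s3.png

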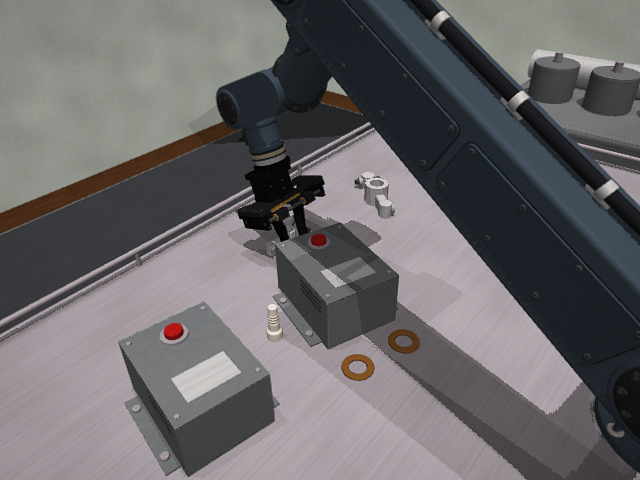

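drive_tool(
  targets=[0.4, 0, -0.1, 0, 0, 0, 0.8, 0, -0.3, 0, 0, 0, 1.2, 0, -0.4, 0, 0, 0, 1.6, 0, -0.5, 0, 0, 0, 2, 0, -0.7, 0, 0, 0, 2.4, 0, -0.8, 0, 0, 0, 2.8, 0, -0.9, 0, 0, 0, 3.2, 0, -1, 0, 0, 0, 3.6, 0, -1.1, 0, 0, 0, 4, 0, -1.2, 0, 0, 0, 4.2, 0, -1.3, 0, 0, 0, 4.3, 0, -1.3, 0, 0, 0],
)

```text
time: 5.3
position: [0.7663, -0.0021, 0.0112]
tool_rot: [0.988, 0.0, -0.157, 0.0]
ft_force: [-6.3, -0.4, 6.7]
grip_width: 0.0432
```

drive_tool(
  targets=[-0.3, 0, 0.1, 0, 0, 0, -0.9, 0, 0.3, 0, 0, 0, -1.5, 0, 0.4, 0, 0, 0, -1.9, 0, 0.2, 0, 0, 0, -2.3, 0, -0.4, 0, 0, 0, -2.7, 0, -1.5, 0, 0, 0, -3.4, 0, -3.5, 0, 0, 0, -4.4, 0, -6.5, 0, 0, 0, -5.4, 0, -9.5, 0, 0, 0, -6.4, 0, -12.5, 0, 0, 0, -7.3, 0, -15.5, 0, 0, 0, -7.8, 0, -17, 0, 0, 0],
)

```text
time: 6.3
position: [0.747, -0.0023, 0.2033]
tool_rot: [0.988, 0.0, -0.151, 0.001]
ft_force: [-0.1, -0.0, 1.1]
grip_width: 0.0435
```

```bash
python3 -c "
from h import *
snap('side','s4');snap('top','t4')
print(rel([.5937,.0715,.135],0,0),robot.get_obs()['position'],robot.get_obs()['ft_force'])"
```

```text
(array([-12.66,  -7.41,  11.06]), array([ 0.09, 17.31,  0.02])) [ 0.74750677 -0.00239515  0.20300004] [ 0.41352397 -0.70606391  0.2062439 ]
```

View pics/s4.png

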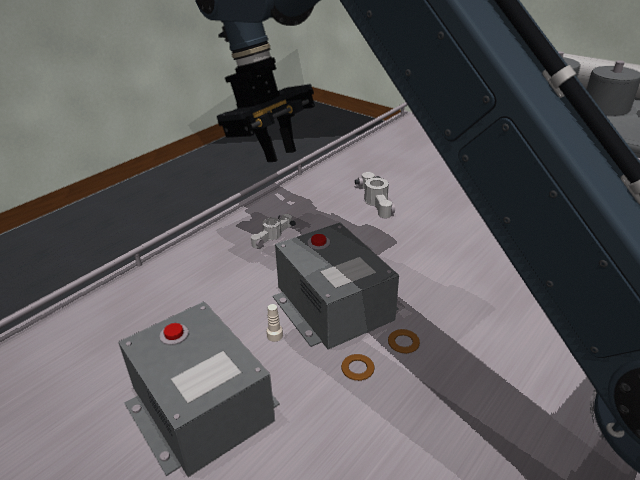

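View pics/t4.png

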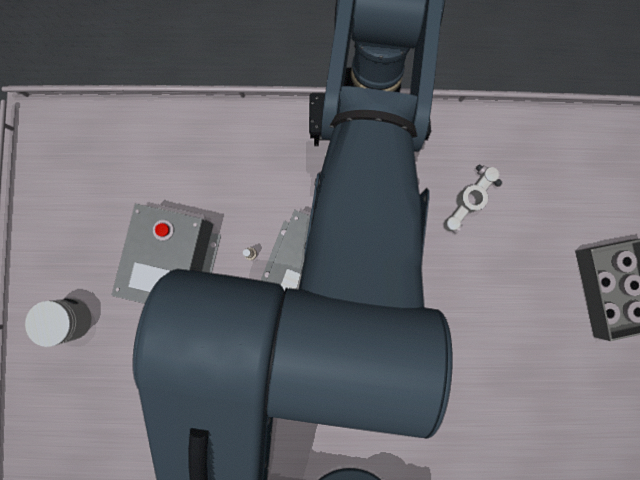

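```bash
python3 -c "
from h import *
np.set_printoptions(precision=4,suppress=True)
z=np.load('pics/s4.npz');C=cloud('side',z['d'])
P=C[205:252,240:300].reshape(-1,3);P=P[(P[:,2]>.008)&(P[:,2]<.045)&(P[:,0]>.66)]
q=P[:,:2]-[.5435,.0898];f=q@[.936,-.352];l=q@[.352,.936]
print(len(P),P.min(0),P.max(0),'f',f.min(),f.max(),'l',l.min(),l.max())
print(np.c_[P,f][np.argsort(f)][:6])
a=cv2.imread('pics/s4.png')[195:265,225:335];cv2.imwrite('pics/s4c.png',cv2.resize(a,None,fx=6,fy=6))"
```

```text
614 [ 0.7662 -0.0566  0.008 ] [0.8143 0.0654 0.0356] f 0.22484253892722877 0.3008736840358597 l -0.05189663043624182 0.06271893702009297
[[0.773  0.0612 0.0158 0.2248]
 [0.7735 0.0573 0.0186 0.2267]
 [0.7739 0.0582 0.0084 0.2268]
 [0.7755 0.0618 0.015  0.227 ]
 [0.774  0.0575 0.0133 0.2271]
 [0.7743 0.0575 0.0105 0.2274]]
```

View pics/s4c.png

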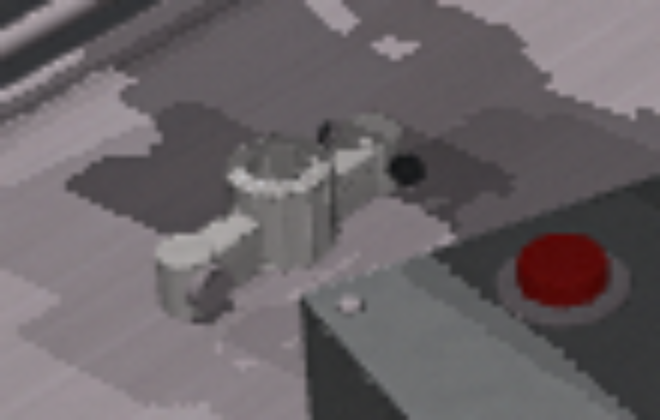

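Pushed rocker: the boss shows at (272,230) in the side view. Its nearest point to the unit is 225 mm out, and the tray reaches 181 mm, so there is about 44 mm of clearance. Next is the button, with the fingers shut.

drive_tool(
  targets=[-1, -0.6, 0.3, 0, 2, 0, -2.5, -1.4, 1, 0, 4, 0, -4.2, -2.4, 2, 0, 6, 0, -6, -3.4, 3.2, 0, 8, 0, -7.8, -4.4, 4.6, 0, 10, 0, -9.5, -5.4, 6, 0, 12, 0, -11, -6.2, 7.4, 0, 14, 0, -12, -6.9, 8.6, 0, 16, 0, -12.7, -7.2, 9.4, 0, 17.5, 0, -13, -7.4, 9.8, 0, 18, 0, -13, -7.4, 9.8, 0, 18, 0, -13, -7.4, 9.8, 0, 18, 0],
  grip=1,
  squeeze=10,
)

```text
time: 7.4
position: [0.5912, 0.0717, 0.1431]
tool_rot: [1.0, 0.0, 0.0, 0.0]
ft_force: [0.4, -0.4, 0.6]
grip_width: 0.0004
```

```bash
python3 -c "
from h import *
im,d=snap('side','s5')
o=robot.get_obs();print(rel([.5937,.0715,.12],0,0),o['position'],o['ft_force'],o['grip_width'])
a=cv2.imread('pics/s5.png')[130:290,220:430];cv2.imwrite('pics/s5c.png',cv2.resize(a,None,fx=3.5,fy=3.5))
print(proj('side',[o['position'],[.5937,.0715,.116]]))"
```

```text
(array([ 0.15, -0.  ,  2.34]), array([ 0.01, -0.1 ,  0.01])) [0.5921474  0.07148146 0.14343287] [ 0.50622665 -0.10496629  0.64754399] 0.0005657306689015667
[[319.34076301 223.95727456]
 [318.95393721 236.26754433]]
```

View pics/s5c.png

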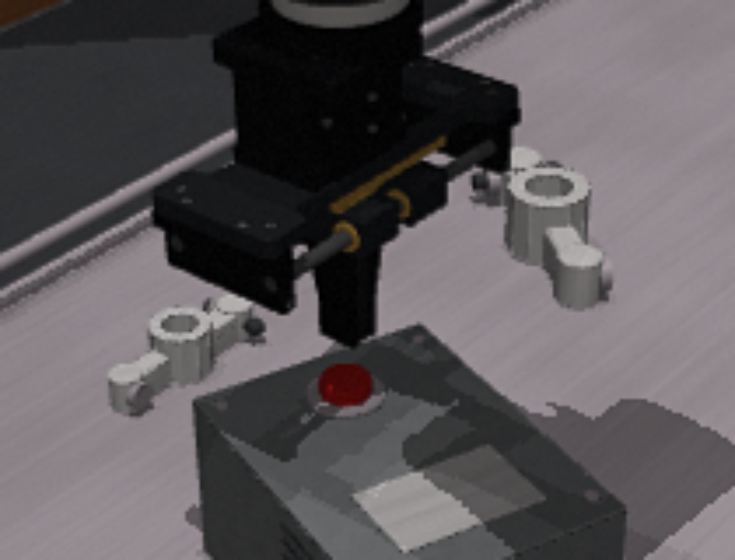

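drive_tool(
  targets=[0.1, 0, 0.6, 0, 0, 0, 0.1, 0, 1.2, 0, 0, 0, 0.1, 0, 1.8, 0, 0, 0, 0.1, 0, 2.2, 0, 0, 0, 0.1, 0, 2.4, 0, 0, 0, 0.1, 0, 2.6, 0, 0, 0, 0.1, 0, 2.7, 0, 0, 0, 0.1, 0, 2.8, 0, 0, 0, 0.1, 0, 2.9, 0, 0, 0, 0.1, 0, 3, 0, 0, 0, 0.1, 0, 3.1, 0, 0, 0, 0.1, 0, 3.1, 0, 0, 0],
)

```text
time: 8.45
position: [0.5915, 0.0718, 0.1123]
tool_rot: [1.0, 0.0, -0.0, 0.0]
ft_force: [-1.6, -1.1, 2.2]
grip_width: 0.0002
```

drive_tool(
  targets=[0, 0, 0.05, 0, 0, 0, 0, 0, 0.1, 0, 0, 0, 0, 0, 0.12, 0, 0, 0, 0, 0, 0.12, 0, 0, 0],
)

```text
time: 8.78
position: [0.5915, 0.0718, 0.1115]
tool_rot: [1.0, 0.0, -0.0, 0.0]
ft_force: [-2.0, -0.4, 6.6]
grip_width: 0.0005
```

drive_tool(
  targets=[0, 0, -0.4, 0, 0, 0, 0, 0, -1, 0, 0, 0, 0, 0, -2, 0, 0, 0, 0, 0, -3.2, 0, 0, 0, 0, 0, -4.5, 0, 0, 0, 0, 0, -6, 0, 0, 0, 0, 0, -7.5, 0, 0, 0, 0, 0, -9, 0, 0, 0, 0, 0, -10.5, 0, 0, 0, 0, 0, -12, 0, 0, 0, 0, 0, -13, 0, 0, 0, 0, 0, -13, 0, 0, 0],
)

```text
time: 9.78
position: [0.5934, 0.0719, 0.2442]
tool_rot: [1.0, 0.0, 0.003, 0.0]
ft_force: [0.7, 0.4, -0.9]
grip_width: 0.0001
```

drive_tool(
  targets=[0, 2, 0, 0, 0, 0, 0, 5, 0, 0, 0, 0, 0, 8, 0, 0, 0, 0, 0, 11, 0, 0, 0, 0, 0, 14, 0, 0, 0, 0, 0, 17, 0, 0, 0, 0, 0, 20, 0, 0, 0, 0, 0, 23, 0, 0, 0, 0, 0, 26, 0, 0, 0, 0, 0, 28, 0, 0, 0, 0, 0, 30, 0, 0, 0, 0, 0, 30, 0, 0, 0, 0],
)

```text
time: 10.78
position: [0.5915, -0.2324, 0.2401]
tool_rot: [1.0, -0.002, -0.0, 0.001]
ft_force: [-0.4, -0.6, 0.5]
grip_width: 0.0006
```

```bash
python3 -c "
from h import *
np.set_printoptions(precision=4,suppress=True)
im,d=snap('side','s6');im,d=snap('top','t6');C=cloud('top',d)
hsv=cv2.cvtColor(im,cv2.COLOR_RGB2HSV)
red=(((hsv[...,0]<6)|(hsv[...,0]>174))&(hsv[...,1]>180)&(hsv[...,2]>60)).astype(np.uint8)
n,l,s,ce=cv2.connectedComponentsWithStats(red)
for i in range(1,n):
  if s[i,4]>40: print('red',ce[i],s[i,4],np.nanmedian(C[l==i],0))
P=C.reshape(-1,3);q=P[:,:2]-[.5435,.0898];f=q@[.936,-.352];l=q@[.352,.936]
m=(abs(l)<.075)&(f>.1)&(f<.21)&(P[:,2]>.05)&(P[:,2]<.07);print('tray',m.sum(),f[m].max() if m.any() else 0)
m=(abs(l)<.1)&(f>.19)&(f<.33)&(P[:,2]>.008)&(P[:,2]<.05);print('rocker',m.sum(),f[m].min(),f[m].max(),l[m].min(),l[m].max())
"
```

```text
red [161.6222 229.4593] 135 [0.6118 0.3819 0.1171]
red [319.3182 239.7727] 132 [0.5929 0.0716 0.1306]
tray 543 0.1805155184347854
rocker 634 0.22916846362113286 0.3017022300688529 -0.05623839987874837 0.058490954747751456
```

View pics/t6.png

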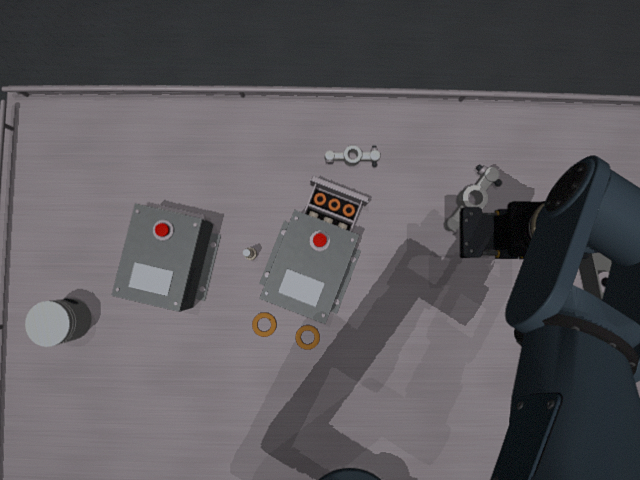

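View pics/s6.png

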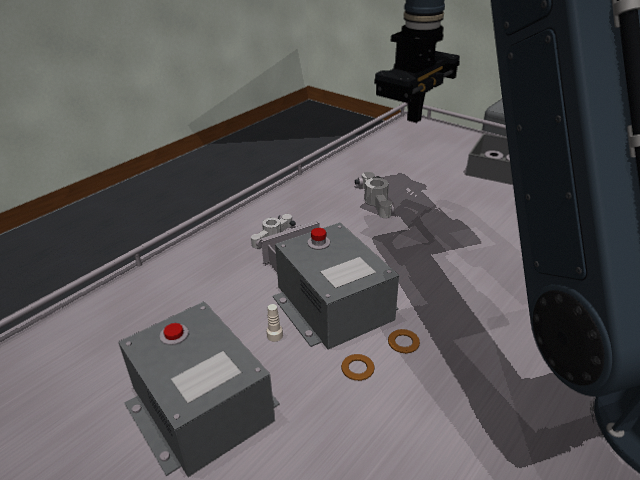

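The tray's front edge is at (340,190) and it is fully out. The button at (320,240) stands up, the rocker at (352,156) is clear, and the insulator and washers haven't moved.

```bash
python3 -c "
from h import *
print(robot.hand_in())"
```

```text
the job is handed in; nothing more can be done
None
```

The tray is fully out and stayed out, the red button is standing up, and I've handed the job in at about 11 s of the 48 s allowed.

- **Rocker:** I pushed it about 75 mm along the shelf, away from the unit, using two fingers against its arms and without lifting it. Its nearest point is now 225–229 mm from the unit's centre, about 44–48 mm beyond the tray's reach of 181 mm.
- **Button:** I pressed it once to its stop with the fingers shut, at about 6.6 N, and let go. Its top now reads 130.6 mm above the shelf, against 129.5 mm expected.
- **Tray:** Its front edge reads 180.5 mm out, against 181 mm for fully open.
- **Everything else:** The insulator and washers show at the same pixel positions as at the start. The arm was clear and touching nothing.

None of the final checks failed or disagreed.

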